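Clamp a suspension link in a cam vice with its square-bored key

ROBOT

A 7-joint arm with a two-finger parallel gripper is mounted at the origin on the work surface. World frame = base frame: x ahead of the robot, y to its left, z up, the work surface at z = 0. Lengths are in m, angles in rad, forces in N, time in s.
With the tool pointing down it reaches from about 0.4 to 0.85 m from the base axis. Payload 10.4 kg.
Tool frame: the origin (TCP) lies at the very end of the fingers, on their centre line; the grasp point (between the pads) lies 19 mm behind it; z points along the fingers, y is the line along which they close (so a half turn about z gives the same grasp; the last joint's range is limited). The gripper opens to 85 mm and grips with 20 to 120 N. Pads are 22 mm wide; open, the fingers measure 114 mm over their backs; the gripper's body (76 mm by 85 mm) begins 54 mm behind the grasp point. The pads swing forward as they close: fully open they stand 13 mm farther back than shut.
Start: joints at [1.244, 0.332, -0.065, 1.46, 0.022, 1.35, -0.088], TCP at [0.187, -0.596, 0.231] pointing down, gripper open.
Joint ranges: [-2.6, 2.6], [-0.5, 2.12], [-1.47, 1.34], [0.16, 2.42], [-1.27, 4.41], [0.06, 2.06], [-2.6, 2.6]. Speed limits (rad/s): [2.22, 2.22, 2.79, 2.79, 3.14, 3.14, 3.14].

INTERFACE

Orientations are given as a unit quaternion [x, y, z, w].
In Python, from workcell import * gives the robot as it stands. The module is installed in compiled form; this text tells all that it offers.
- The arm moves only by the tool carry_out, never from a script. Its argument "motion" is a list of rows, each an object with "xyz": the shift along the tool's x, y, z in m, a list of three; "angular": the turn, a rotation vector about the tool's x, y, z in degrees, a list of three. A call has 1 to 12 rows; each row is the pose to reach, as a shift and turn from the pose commanded when the call began, along the tool's axes at that moment; what a row does not reach only later rows make up. A row lasts 1/10 s, in which the tool goes at most 50 mm and 8.59 degrees, less where a joint would pass 70% of its speed; a pose out of reach is approached as far as the arm can. A call with a gripper value outside its range is refused whole. "hand" is the opening, from 0 (shut) to 1 (fully open), set as the call begins (left out, the last holds). The fingers move at their own pace and stop on an object; "grip_force" is the grip in N (left out, the last holds). Time passes only in rows, so rows that repeat a pose let the fingers close. It gives the time, the measured TCP pose, the force, the opening and the grip force at its end, in the units of the state.
- get_obs(): the state, without advancing time (a new reading comes with each control period).
- camera(name): name is "scene" or "top"; returns a dict with "img" (420x560x3 uint8, red, green, blue), "fx", "fy", "cx", "cy" (pixels), "extrinsics" (4x4, takes a point from camera to world coordinates). Camera axes: x right, y up, looking along -z (the intrinsics and any distortion apply to the point x, -y, -z); pixel columns grow to the right and rows downward; lengths in m; the calibration is good to about 2 mm. A picture is of the moment at which its call begins. There is no depth.
- hand_in(): hands the job in; it is judged then, once.
The state is a dict: "clock": time; "joint_pos": joint angles; "joint_velocities": joint speeds; "tau": joint torques, N m; "position": TCP position; "ee_rot": TCP orientation; "ft_force": force on the tool from outside, world axes, zero at the start; "torque": the same for the moment, N m; "grip_width": opening from 0.0 (shut) to 1.0 (fully open); "grasp_force": force on a finger pad.
Only numpy, scipy, OpenCV 4.12 (cv2) and the standard library are available. Lean on these libraries where they do the work, as an engineer would, in place of code of your own. Each camera call takes 0.05 s, during which the arm holds its last target. There are 200 camera calls.

TASK

Clamp the suspension link that lies between the jaws of the cam vice: put the loose winged key on the vice's square spindle, all the way down before you turn it, without leaning on it with more than about 30 N, then turn it clockwise (seen from above) until the link is gripped tight between both jaws. Leave the key on the spindle and let go; leave the oil bottle, the grease jar and the tray where they are.

Things in the scene. Friction and masses are not known exactly. Their poses are not given: they have to be found in the camera images.
- vice: Cam vice fixed to the bench, dark cast metal, 210 long (x) x 120 wide (y), 62 high. Origin: on the bench, under its middle. At its -x end stands the upright square spindle; at its +x end the fixed jaw, whose gripping face lies at x = 60.5 mm, looking to -x. Between them, on a bed 30 mm above the bench, the sliding jaw (top also about 62 mm up). Jaws are 84 mm wide (y).
- vice_collar (a point): Point on the spindle's axis, on top of the round collar (56 mm across, 46 mm above the bench) on which the key's foot rests when fully home; axes as the vice's. The square spindle stands up from here: 16 mm square, 26 mm high, its top 4 mm tapered to 12 mm square. It takes about 0.15 N m to turn it, so a light touch leaves it.
- vice_tip (a point): Centre of the square spindle's top, 26 mm above the collar; axes as the vice's, NOT the square's. The angle of the square differs each time, unrelated to the vice's yaw, and is not reported: look, or search by touch: rest the key on the tip with a few newtons and turn it until it drops. At a wrong angle only about the tapered top 4 mm enters the bore.
- spindle (a joint): How far the cam spindle has been turned clockwise (seen from above) from its open stop, rad. 0 = open, as at the start; it cannot go below 0. Moves the jaw by 14 mm per rad; the link is gripped at about 1.35, where the turning moment rises. It does not tell how the square stands.
- stem (a joint): How far collar and spindle are pushed down into the vice, m: they rest on a stiff spring, about 8 N per mm. 0 = up, as at the start. More than 0.0035 (a push of about 30 N) is too hard and fails.
- jaw: Sliding jaw of the vice, dark metal with a steel plate. Origin: on its centre line, under it, 18.5 mm behind (-x) its gripping face; axes as the vice's. Slides to +x as the spindle turns clockwise, from a gap of 41 mm between the jaws.
- link: Loose suspension link lying across the vice bed between the jaws: aluminium box section 22 wide (x) x 22 high, 150 long (y), with a round eye at each end, 238 overall, about 0.3 kg. Origin: underside centre.
- key: Loose steel key, standing upright on the bench, about 0.25 kg. Origin: centre of its foot (underside of the hub). Hub 36 mm square (x, y) x 36 high, with a square bore from below, 17.6 mm wide (sides along x and y), 28 mm deep. On it a flat wing to hold: 90 long (x), 14 thick (y), from 36 to 72 mm above the foot. Fully home on the spindle its foot lies on the collar.
- oil: Bystander: yellow oil bottle, 68 mm across, 150 high. Origin: underside centre.
- grease: Bystander: grey grease jar, 72 mm across, 75 high. Origin: underside centre.
- tray: Bystander: empty grey plastic parts tray 90 (x) x 140 (y) x 35 high. Origin: underside centre.

How it is judged:
By the outcome, as a careful person would: the job done as asked, in the order asked, and still so for the second after the job is handed in, with the robot touching nothing.
It also fails if it takes over 58 s, if anything falls off the work surface, if the arm or the gripper's body presses on something with over 40 N, if the wrist force passes 120 N, or if a joint passes its speed limit or range.

## Working session

There is one attempt and no reset: what is moved stays moved. The work goes in short steps, Python scripts to look and compute and a tool call to move; the robot and the scene stay as the last step left them, time stands still between calls to the robot, and variables do not carry over. Pictures are saved under pics/ and viewed, at most 10 in all, crops included, and the job is handed in when it is done.

Besides the shell and the picture viewer there is one more tool, called after "Request:" as name(argument=value, ...), one argument or row to a line, values as JSON. carry_out: Moves the arm, as the interface text tells. Its arguments: {"type":"object","properties":{"motion":{"type":"array"},"hand":{"type":"number"},"grip_force":{"type":"number"}},"required":["motion"]}

```bash
mkdir -p pics; python3 - <<'E'
from workcell import *
import cv2,numpy as np
o=get_obs(); print({k:np.round(v,3) for k,v in o.items()})
for n in("scene","top"):
    c=camera(n); cv2.imwrite(f"pics/{n}0.png",cv2.resize(c["img"][:,:,::-1],(784,588),interpolation=cv2.INTER_CUBIC))
    np.save(f"{n}0.npy",c,allow_pickle=True)
    print(n,{k:np.round(v,3) for k,v in c.items() if k!="img"})
E
```

```text
{'clock': np.float64(0.0), 'joint_pos': array([ 1.244,  0.333, -0.065,  1.461,  0.022,  1.35 , -0.089]), 'joint_velocities': array([-0.   ,  0.001,  0.   ,  0.   , -0.001, -0.001,  0.001]), 'tau': array([ 0.0000e+00, -6.2543e+01,  5.0000e-02, -3.9161e+01,  1.6000e-02,
        1.0000e-02, -0.0000e+00]), 'position': array([ 0.187, -0.596,  0.231]), 'ee_rot': array([ 0.988,  0.151, -0.   , -0.001]), 'ft_force': array([-0.412,  0.351,  1.066]), 'torque': array([-0.002, -0.005, -0.031]), 'grasp_force': np.float64(0.0), 'grip_width': np.float64(0.998)}
scene {'fx': np.float64(518.173), 'fy': np.float64(518.173), 'cx': np.float64(278.13), 'cy': np.float64(209.437), 'extrinsics': array([[ 1.560e-01, -7.550e-01,  6.370e-01,  1.249e+00],
       [ 9.880e-01,  1.180e-01, -1.010e-01, -9.600e-02],
       [ 1.000e-03,  6.450e-01,  7.640e-01,  8.710e-01],
       [ 0.000e+00,  0.000e+00,  0.000e+00,  1.000e+00]])}
top {'fx': np.float64(432.68), 'fy': np.float64(432.68), 'cx': np.float64(281.092), 'cy': np.float64(216.537), 'extrinsics': array([[-0.018,  0.97 , -0.241,  0.389],
       [-1.   , -0.017,  0.009,  0.018],
       [ 0.004,  0.241,  0.97 ,  0.986],
       [ 0.   ,  0.   ,  0.   ,  1.   ]])}
```

View pics/scene0.png

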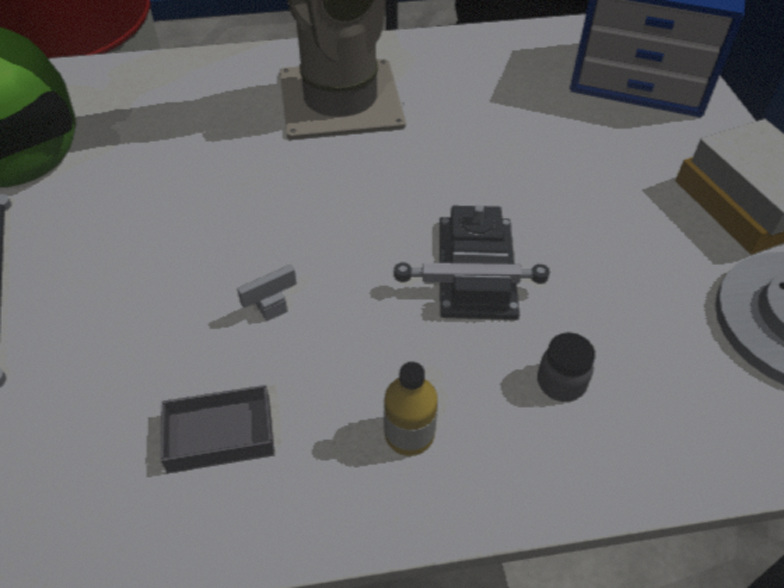

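View pics/top0.png

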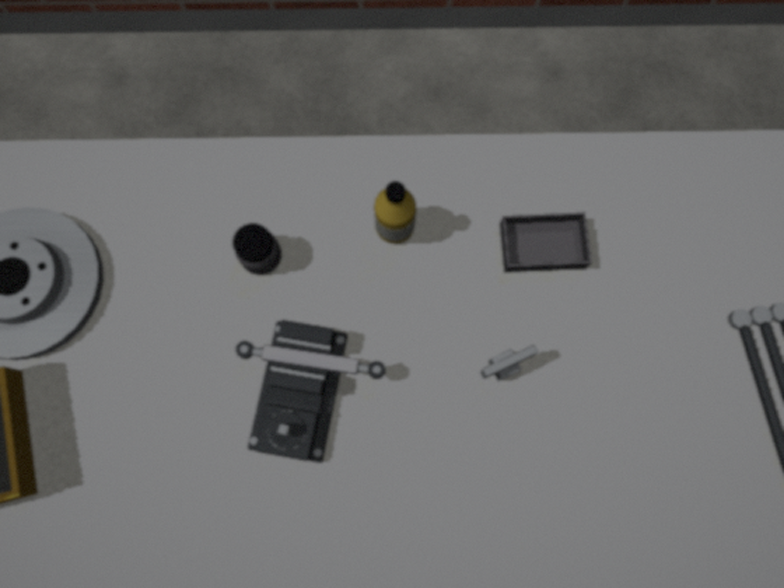

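The scene view shows the key at about (268,290) and the vice spindle at about (478,222). In the top view the key is at (510,362), and the bright square tip is at about (284,429). Next I'll zoom in on both.

```bash
cat > h.py <<'E'
import numpy as np,cv2
def ray(c,uv,z):
    E=c["extrinsics"]; d=E[:3,:3]@np.array([(uv[0]-c["cx"])/c["fx"],-(uv[1]-c["cy"])/c["fy"],-1])
    p=E[:3,3]; return p+d*(z-p[2])/d[2]
def proj(c,p):
    E=c["extrinsics"]; q=E[:3,:3].T@(np.asarray(p)-E[:3,3]); return np.array([c["cx"]-c["fx"]*q[0]/q[2],c["cy"]+c["fy"]*q[1]/q[2]])
def tile(c,x,y,s,g=2.):
    w,h=400//s,300//s
    t=cv2.resize(c["img"][y:y+h,x:x+w,::-1],(400,300),interpolation=cv2.INTER_NEAREST)
    return np.clip(t*g,0,255).astype(np.uint8)
def load(n): return np.load(n,allow_pickle=True).item()
E
python3 - <<'E'
from h import *
s,t=load("scene0.npy"),load("top0.npy")
m=np.vstack([np.hstack([tile(t,340,240,8,1.3),tile(t,170,280,5,3)]),np.hstack([tile(s,165,185,8,1.3),tile(s,305,140,5,3)])])
cv2.imwrite("pics/crop.png",m)
E
```

```text
(no output)
```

View pics/crop.png

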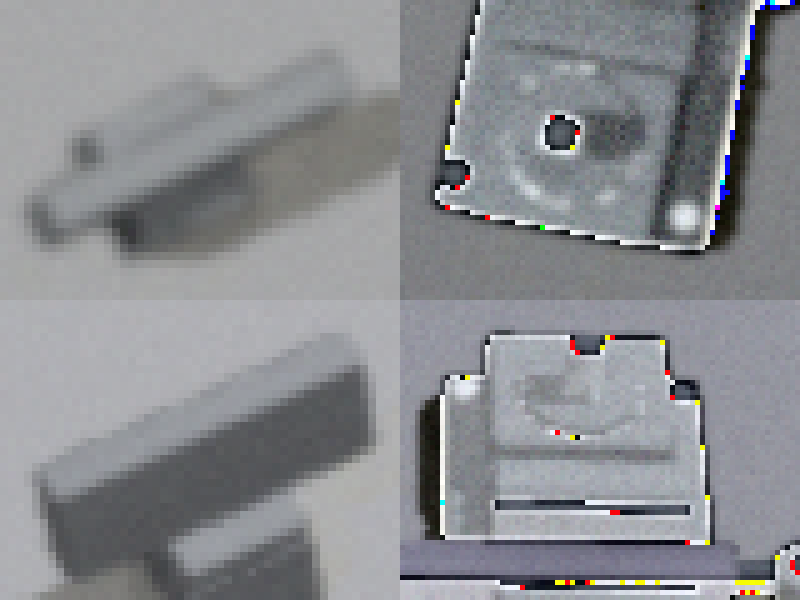

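```bash
python3 - <<'E'
from h import *
s,t=load("scene0.npy"),load("top0.npy")
P=lambda c,o,k,q,z:np.round(ray(c,(o[0]+q[0]/k-.5,o[1]+q[1]/k-.5),z),4)
print("key top");[print(P(t,(340,240),8,q,.072)) for q in [(33,200),(50,235),(328,50),(350,80),(190,141)]]
print("key scene");[print(P(s,(165,185),8,q,.072)) for q in [(38,170),(55,197),(345,35),(365,68),(200,117)]]
def sub(c,x,y,w,h,f=8):
    g=cv2.cvtColor(c["img"],cv2.COLOR_RGB2GRAY)[y:y+h,x:x+w]
    return g,cv2.resize(g,None,fx=f,fy=f,interpolation=cv2.INTER_CUBIC)
for n,c,b in(("top",t,(196,300,14,14)),("scene",s,(333,140,18,16))):
    g,u=sub(c,*b); print(n);print(g)
    for th in (75,85,95,110):
        cs,_=cv2.findContours((u>th).astype(np.uint8),0,1)
        if not cs: continue
        k=max(cs,key=cv2.contourArea); (cx,cy),wh,a=cv2.minAreaRect(k)
        px=np.array([b[0]+(cx+.5)/8-.5,b[1]+(cy+.5)/8-.5]); print(th,px,np.array(wh)/8,a,np.round(ray(c,px,.072),4))
# vice outline
g=cv2.cvtColor(t["img"],cv2.COLOR_RGB2GRAY); m=np.zeros_like(g); m[225:335,170:252]=(g[225:335,170:252]<80)
cs,_=cv2.findContours(m,0,1);k=max(cs,key=cv2.contourArea);print("vice rect",cv2.minAreaRect(k))
for p in cv2.boxPoints(cv2.minAreaRect(k)): print(p,np.round(ray(t,p,.012),4))
u=np.clip(t["img"][220:340,165:275,::-1].astype(float)*2.5,0,255).astype(np.uint8)
v=np.clip(s["img"][140:235,270:400,::-1].astype(float)*2.5,0,255).astype(np.uint8)
u=cv2.resize(u,(400,436),interpolation=cv2.INTER_CUBIC);v=cv2.resize(v,(400,292),interpolation=cv2.INTER_CUBIC)
o=np.zeros((436,800,3),np.uint8);o[:,:400]=u;o[:292,400:]=v;cv2.imwrite("pics/crop2.png",o)
E
```

```text
key top
[ 0.5095 -0.1204  0.072 ]
[ 0.5002 -0.1244  0.072 ]
[ 0.5484 -0.2016  0.072 ]
[ 0.5402 -0.2069  0.072 ]
[ 0.5245 -0.163   0.072 ]
key scene
[ 0.5386 -0.2074  0.072 ]
[ 0.5484 -0.2034  0.072 ]
[ 0.5043 -0.1273  0.072 ]
[ 0.5167 -0.123   0.072 ]
[ 0.527 -0.166  0.072]
top
[[ 46  44  46  45  45  46  48  44  47  46  47  46  45  45]
 [ 48  42  45  49  49  46  48  45  46  45  43  42  41  42]
 [ 47  50  49  54  57  65  60  55  46  37  37  37  36  35]
 [ 48  49  54  69  86  90  87  78  67  56  42  31  25  31]
 [ 50  50  58  82 100 108 110 102  96  80  55  35  32  30]
 [ 49  52  67  92 110 116 115 114 107  89  63  34  31  27]
 [ 48  55  73  99 113 119 118 114 105  86  57  36  33  28]
 [ 49  61  81 103 114 118 116 112 102  82  53  32  25  27]
 [ 48  64  80  99 108 114 114 109  94  74  48  32  29  25]
 [ 46  56  67  78  92  97 102  98  84  63  44  34  27  26]
 [ 49  51  53  59  65  71  77  77  71  57  45  37  33  29]
 [ 44  39  48  43  47  49  53  56  52  46  44  38  39  33]
 [ 41  44  42  42  43  44  44  43  45  41  42  44  42  41]
 [ 43  44  39  44  40  42  41  42  45  42  43  44  47 
[... 1485 characters left out ...]
6  57  59  62  59  54  54  55  56  57]
 [ 46  46  49  45  47  53  56  56  58  59  59  59  60  52  53  59  58  57]]
75 [341.5    145.1875] [11.25  17.875] 90.0 [0.4175 0.1799 0.072 ]
85 [341.5 145. ] [10.875 17.875] 90.0 [0.4169 0.18   0.072 ]
95 [341.49999809 144.87499905] [17.87499619 10.62499809] 0.0 [0.4165 0.1801 0.072 ]
110 [341.5        144.56249905] [ 9.99999809 17.87499619] 90.0 [0.4155 0.1803 0.072 ]
vice rect ((211.17306518554688, 293.1346130371094), (56.08920669555664, 67.26782989501953), 11.309932708740234)
[177.0769 320.6154] [0.401  0.2415 0.012 ]
[190.26923 254.65384] [0.5461 0.2174 0.012 ]
[245.26923 265.65384] [0.5188 0.0926 0.012 ]
[232.0769 331.6154] [0.3755 0.1211 0.012 ]
```

View pics/crop2.png

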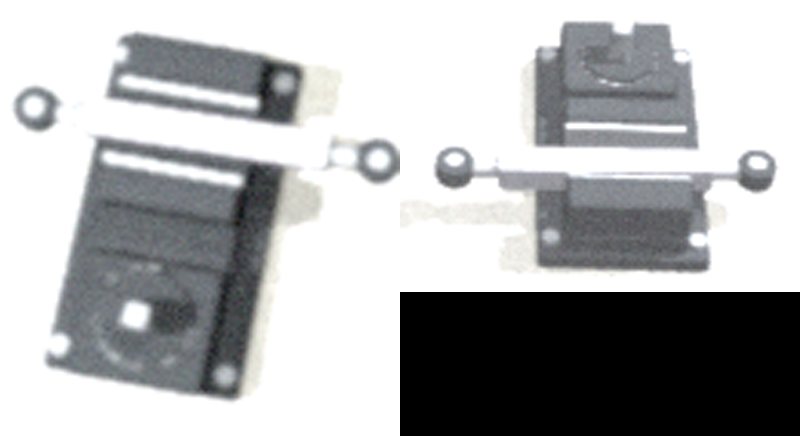

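The clearer crop shows the square tip at about (133,315) in the left tile, tilted so that its sides lie near -16° (mod 90) in the world. The two views agree to about 3 mm, with the key at about (0.526, -0.1645) and wing yaw -66°, and the tip at about (0.428, 0.178). Next I work out the first move.

```bash
cat >> h.py <<'E'
from scipy.spatial.transform import Rotation as R
def go(o,p,yawy):
    r=R.from_quat(o["ee_rot"]); y=r.as_matrix()[:,1]; cur=np.degrees(np.arctan2(y[1],y[0]))
    d=r.inv().apply(np.asarray(p)-o["position"]); a=(yawy-cur+180)%360-180
    g=R.from_matrix(np.array([[-np.sin(np.radians(yawy))*-1,np.cos(np.radians(yawy)),0],[-np.cos(np.radians(yawy)),np.sin(np.radians(yawy)),0],[0,0,-1]]))
    rv=np.degrees((r.inv()*g).as_rotvec())
    print("cur",np.round(o["position"],4),"yawy",round(cur,1),"shift",np.round(d,4),"rot",np.round(rv,1),"f",np.round(o["ft_force"],1),"m",np.round(o["torque"],2),"grip",round(float(o["grip_width"]),3),round(float(o["grasp_force"]),1),"q7",round(float(o["joint_pos"][6]),2),"t",o["clock"])
E
python3 - <<'E'
from h import *; from workcell import *
go(get_obs(),[.526,-.1645,.15],24)
E
```

```text
Traceback (most recent call last):
  File "h.py", line 16, in go
    g=R.from_matrix(np.array([[-np.sin(np.radians(yawy))*-1,np.cos(np.radians(yawy)),0],[-np.cos(np.radians(yawy)),np.sin(np.radians(yawy)),0],[0,0,-1]]))
  File "scipy/spatial/transform/_rotation.pyx", line 1143, in scipy.spatial.transform._rotation.Rotation.from_matrix
ValueError: Non-positive determinant (left-handed or null coordinate frame) in rotation matrix 0: [[ 0.40673664  0.91354546  0.        ]
 [-0.91354546  0.40673664  0.        ]
 [ 0.          0.         -1.        ]].
```

```bash
sed -i 's/^    g=R.*/    s,c=np.sin(np.radians(yawy)),np.cos(np.radians(yawy)); g=R.from_matrix([[-s,c,0],[c,s,0],[0,0,-1]])/' h.py
python3 - <<'E'
from h import *; from workcell import *
go(get_obs(),[.526,-.1645,.15],24)
E
```

```text
cur [ 0.1869 -0.5961  0.2306] yawy -72.6 shift [ 0.4527 -0.3102  0.081 ] rot [ -0.1  -0.1 -96.6] f [-0.7  0.6 -0.6] m [0.05 0.01 0.02] grip 0.997 0.0 q7 -0.09 t 0.1
```

Request:
carry_out(
  motion=[
    {"xyz":[0.038,-0.026,0.007],"angular":[0,0,-8]},
    {"xyz":[0.076,-0.052,0.014],"angular":[0,0,-16]},
    {"xyz":[0.114,-0.078,0.021],"angular":[0,0,-24]},
    {"xyz":[0.152,-0.104,0.028],"angular":[0,0,-32]},
    {"xyz":[0.19,-0.13,0.035],"angular":[0,0,-40]},
    {"xyz":[0.228,-0.156,0.042],"angular":[0,0,-48]},
    {"xyz":[0.266,-0.182,0.049],"angular":[0,0,-56]},
    {"xyz":[0.304,-0.208,0.056],"angular":[0,0,-64]},
    {"xyz":[0.342,-0.234,0.063],"angular":[0,0,-72]},
    {"xyz":[0.38,-0.26,0.07],"angular":[0,0,-80]},
    {"xyz":[0.417,-0.286,0.075],"angular":[0,0,-88]},
    {"xyz":[0.453,-0.31,0.081],"angular":[0,0,-96]},
  ],
  hand=1,
)

```text
clock: 1.3
position: [0.5273, -0.1633, 0.1501]
ee_rot: [0.546, 0.837, -0.0, 0.0]
ft_force: [0.7, -0.5, -0.1]
grip_width: 1.001
grasp_force: 0.0
```

```bash
python3 - <<'E'
from h import *; from workcell import *
go(get_obs(),[.526,-.1645,.042],24)
E
```

```text
cur [ 0.5273 -0.1633  0.1501] yawy 23.7 shift [-0.0006 -0.0016  0.1081] rot [-0.   0.  -0.3] f [ 0.7 -0.5 -0.1] m [-0.05 -0.05 -0.02] grip 1.001 0.0 q7 0.5 t 1.3
```

Request:
carry_out(
  motion=[
    {"xyz":[0,-0.001,0.025],"angular":[0,0,0]},
    {"xyz":[0,-0.001,0.05],"angular":[0,0,0]},
    {"xyz":[0,-0.001,0.075],"angular":[0,0,0]},
    {"xyz":[0,-0.001,0.095],"angular":[0,0,0]},
    {"xyz":[0,-0.001,0.108],"angular":[0,0,0]},
    {"xyz":[0,-0.001,0.108],"angular":[0,0,0]},
  ],
)

```text
clock: 1.9
position: [0.5244, -0.1652, 0.0406]
ee_rot: [0.549, 0.836, -0.0, -0.002]
ft_force: [-0.7, 0.4, 0.6]
grip_width: 1.001
grasp_force: 0.0
```

Request:
carry_out(
  motion=[
    {"xyz":[0,0,0],"angular":[0,0,0]},
    {"xyz":[0,0,0],"angular":[0,0,0]},
    {"xyz":[0,0,0],"angular":[0,0,0]},
    {"xyz":[0,0,0],"angular":[0,0,0]},
    {"xyz":[0,0,0],"angular":[0,0,0]},
    {"xyz":[0,0,0],"angular":[0,0,0]},
    {"xyz":[0,0,0],"angular":[0,0,0]},
    {"xyz":[0,0,0],"angular":[0,0,0]},
    {"xyz":[0,0,0],"angular":[0,0,0]},
    {"xyz":[0,0,0],"angular":[0,0,0]},
  ],
  hand=0,
  grip_force=60,
)

```text
clock: 2.9
position: [0.526, -0.1656, 0.0428]
ee_rot: [0.549, 0.836, 0.0, 0.0]
ft_force: [-0.3, 0.3, 5.6]
grip_width: 0.15
grasp_force: 59.6
```

```bash
python3 - <<'E'
from h import *; from workcell import *
o=get_obs();go(o,[.4282,.178,.17],74); go(o,[.526,-.1645,.042],24)
E
```

```text
cur [ 0.526  -0.1656  0.0428] yawy 23.4 shift [ 0.3541  0.0468 -0.1274] rot [  0.    0.1 -50.6] f [-0.3  0.3  5.6] m [-0.05  0.16  0.01] grip 0.15 59.6 q7 0.43 t 2.9
cur [ 0.526  -0.1656  0.0428] yawy 23.4 shift [0.001  0.0005 0.0008] rot [ 0.   0.  -0.6] f [-0.3  0.3  5.6] m [-0.05  0.16  0.01] grip 0.15 59.6 q7 0.43 t 2.9
```

Request:
carry_out(
  motion=[
    {"xyz":[0,0,-0.02],"angular":[0,0,0]},
    {"xyz":[0,0,-0.06],"angular":[0,0,0]},
    {"xyz":[0.02,0.003,-0.1],"angular":[0,0,-5]},
    {"xyz":[0.06,0.008,-0.127],"angular":[0,0,-10]},
    {"xyz":[0.1,0.013,-0.127],"angular":[0,0,-16]},
    {"xyz":[0.14,0.019,-0.127],"angular":[0,0,-22]},
    {"xyz":[0.18,0.024,-0.127],"angular":[0,0,-28]},
    {"xyz":[0.22,0.029,-0.127],"angular":[0,0,-34]},
    {"xyz":[0.26,0.034,-0.127],"angular":[0,0,-40]},
    {"xyz":[0.3,0.04,-0.127],"angular":[0,0,-46]},
    {"xyz":[0.335,0.044,-0.127],"angular":[0,0,-50.6]},
    {"xyz":[0.354,0.047,-0.127],"angular":[0,0,-50.6]},
  ],
)

```text
clock: 4.1
position: [0.4264, 0.1808, 0.1691]
ee_rot: [0.136, 0.991, -0.0, -0.0]
ft_force: [0.7, -0.2, -2.2]
grip_width: 0.153
grasp_force: 58.9
```

Request:
carry_out(
  motion=[
    {"xyz":[0,0,0],"angular":[0,0,0]},
    {"xyz":[0,0,0],"angular":[0,0,0]},
    {"xyz":[0,0,0],"angular":[0,0,0]},
  ],
)

```text
clock: 4.4
position: [0.4282, 0.1769, 0.1689]
ee_rot: [0.14, 0.99, -0.0, -0.0]
ft_force: [-0.0, -0.6, -1.6]
grip_width: 0.154
grasp_force: 58.9
```

```bash
python3 - <<'E'
from h import *; from workcell import *
o=get_obs();go(o,[.4282,.178,.13],74)
s,t=camera("scene"),camera("top")
np.save("scene1.npy",s,allow_pickle=True);np.save("top1.npy",t,allow_pickle=True)
T=o["position"]
def crop(c,p,w,h):
    u,v=proj(c,p).astype(int);x,y=max(0,u-w//2),max(0,v-h//2);print("origin",x,y)
    return cv2.resize(cv2.convertScaleAbs(c["img"][y:y+h,x:x+w,::-1],alpha=1.7),(400,600),interpolation=cv2.INTER_CUBIC)
cv2.imwrite("pics/hover.png",np.hstack([crop(s,T,80,120),crop(t,T,80,120)]))
E
```

```text
cur [0.4282 0.1769 0.1689] yawy 73.9 shift [0.0003 0.0011 0.0389] rot [-0.  -0.  -0.1] f [-0.  -0.6 -1.6] m [0.02 0.06 0.01] grip 0.154 58.9 q7 0.74 t 4.4
origin 305 54
origin 153 244
```

View pics/hover.png

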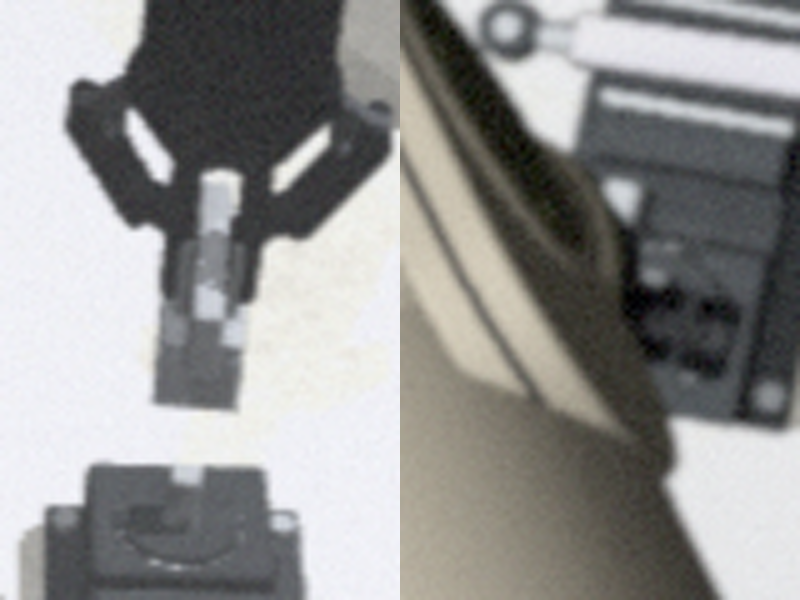

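The left tile shows the held key with the foot edge from (153,404) to (238,410). The spindle tip is below it at about (186,475). The arm hides the top view, so I'll compare foot and tip in the scene camera alone.

```bash
python3 - <<'E'
from h import *
s=load("scene1.npy"); g=cv2.cvtColor(s["img"],cv2.COLOR_RGB2GRAY)
print(g[118:139,330:358]); print(g[144:154,334:350])
a=np.radians(-16); n=np.array([np.cos(a),np.sin(a),0])
for zf in(.1255,.1265):
    L,Rr=ray(s,(335.1,134.3),zf),ray(s,(352.1,135.5),zf); e=Rr-L
    print("L,R",L,Rr,"width",np.hypot(*e[:2]),"edge yaw",np.degrees(np.arctan2(e[1],e[0]))-90,"foot centre",(L+Rr)/2-.018*n)
for r in(150,150.5): print("tip",ray(s,(342.1,r),.072)-.0062*np.array([.99,-.15,0]))
E
```

```text
[[142 142 142 141 142 137 121  86  83  82  83  76  66  58  65  67  74  74
   78  89 105 114 117 119 126 137 141 140]
 [142 143 142 138 139 138 118  81  82  83  85  80  68  56  63  64  63  63
   68  88 111 119 125 125 130 139 140 140]
 [143 140 142 140 138 137 116  79  80  84  80  77  67  58  61  62  63  62
   66  91 119 124 125 125 129 138 140 138]
 [143 141 142 141 140 131 103  80  82  82  81  75  64  59  60  64  62  64
   70  93 113 121 125 126 131 139 139 140]
 [140 142 142 141 140 128 101  71  75  79  81  76  61  56  64  63  64  63
   72  93 111 118 122 122 128 138 137 136]
 [141 141 142 140 139 129 100  72  64  64  70  62  57  61  61  63  64  63
   66  72  78  89  98 112 129 138 136 136]
 [141 140 140 139 138 125  95  71  61  64  64  60  56  61  63  60  60  63
   63  64  61  64  72 101 129 138 135 138]
 [143 140 139 137 137 125  87  65  64  65  66  60  58  60  59  60  61  63
   65  64  61  66  80 111 138 140 140 140]
 [142 141 140 138 135 116  77  64  63  63  62  57  55  61  62  61  61  62
   64  61  65  71  81 108 136 141 139 141]
 [142 142 143 140 134 118  76  63  62  62  63  
[... 1758 characters left out ...]
]
 [ 58  57  56  55  58  71  91  96 104 107 100  78  60  60  59  59]
 [ 58  56  55  56  55  56  61  64  72  73  73  70  58  58  59  57]
 [ 56  56  57  57  54  52  54  54  56  60  63  61  59  57  56  59]
 [ 58  56  57  54  52  52  53  56  60  60  62  60  56  55  59  59]]
L,R [0.43771631 0.15576533 0.1255    ] [0.44708674 0.19085343 0.1255    ] width 0.03631775531438625 edge yaw -14.952147178039823 foot centre [0.42509881 0.17827085 0.1255    ]
L,R [0.43880444 0.155427   0.1265    ] [0.44816229 0.190468   0.1265    ] width 0.03626901758861221 edge yaw -14.952147178039695 foot centre [0.42618066 0.17790897 0.1265    ]
tip [0.426877   0.17844092 0.072     ]
tip [0.42845452 0.17806196 0.072     ]
```

Request:
carry_out(
  motion=[
    {"xyz":[-0.0015,0.0008,0.015],"angular":[0,0,0]},
    {"xyz":[-0.0015,0.0008,0.035],"angular":[0,0,0]},
    {"xyz":[-0.0015,0.0008,0.048],"angular":[0,0,0]},
    {"xyz":[-0.0015,0.0008,0.052],"angular":[0,0,0]},
    {"xyz":[-0.0015,0.0008,0.055],"angular":[0,0,0]},
    {"xyz":[-0.0015,0.0008,0.057],"angular":[0,0,0]},
    {"xyz":[-0.0015,0.0008,0.057],"angular":[0,0,0]},
    {"xyz":[-0.0015,0.0008,0.057],"angular":[0,0,0]},
  ],
)

```text
clock: 5.3
position: [0.43, 0.1785, 0.1127]
ee_rot: [0.139, 0.99, 0.0, 0.0]
ft_force: [-0.6, 0.2, -3.0]
grip_width: 0.156
grasp_force: 59.0
```

```bash
python3 - <<'E'
from h import *; from workcell import *
go(get_obs(),[.43,.1775,.11],74)
E
```

```text
cur [0.43   0.1785 0.1127] yawy 74.0 shift [-0.0002 -0.001   0.0027] rot [0. 0. 0.] f [-0.6  0.2 -3. ] m [0.02 0.02 0.01] grip 0.156 59.0 q7 0.66 t 5.3
```

Request:
carry_out(
  motion=[
    {"xyz":[0,0,0.002],"angular":[0,0,0]},
    {"xyz":[0,0,0.004],"angular":[0,0,0]},
    {"xyz":[0,0,0.004],"angular":[0,0,0]},
  ],
)

```text
clock: 5.6
position: [0.4296, 0.1783, 0.108]
ee_rot: [0.139, 0.99, -0.0, -0.0]
ft_force: [0.4, 0.1, -2.2]
grip_width: 0.153
grasp_force: 59.1
```

Request:
carry_out(
  motion=[
    {"xyz":[0,0,0.001],"angular":[0,0,0]},
    {"xyz":[0,0,0.002],"angular":[0,0,0]},
    {"xyz":[0,0,0.002],"angular":[0,0,0]},
  ],
)

```text
clock: 5.9
position: [0.4297, 0.1784, 0.1061]
ee_rot: [0.139, 0.99, -0.0, -0.0]
ft_force: [0.9, -0.2, -2.8]
grip_width: 0.15
grasp_force: 59.1
```

Request:
carry_out(
  motion=[
    {"xyz":[0,0,0.002],"angular":[0,0,0]},
    {"xyz":[0,0,0.004],"angular":[0,0,0]},
    {"xyz":[0,0,0.004],"angular":[0,0,0]},
  ],
)

```text
clock: 6.2
position: [0.4296, 0.1783, 0.102]
ee_rot: [0.139, 0.99, -0.0, -0.0]
ft_force: [0.2, -0.4, -1.2]
grip_width: 0.149
grasp_force: 59.1
```

Request:
carry_out(
  motion=[
    {"xyz":[0,0,0.002],"angular":[0,0,0]},
    {"xyz":[0,0,0.004],"angular":[0,0,0]},
    {"xyz":[0,0,0.006],"angular":[0,0,0]},
    {"xyz":[0,0,0.007],"angular":[0,0,0]},
    {"xyz":[0,0,0.008],"angular":[0,0,0]},
    {"xyz":[0,0,0.009],"angular":[0,0,0]},
    {"xyz":[0,0,0.009],"angular":[0,0,0]},
  ],
)

```text
clock: 6.9
position: [0.4297, 0.1784, 0.0932]
ee_rot: [0.139, 0.99, -0.0, -0.0]
ft_force: [0.5, -0.6, -2.4]
grip_width: 0.153
grasp_force: 59.1
```

Request:
carry_out(
  motion=[
    {"xyz":[0,0,0.001],"angular":[0,0,0]},
    {"xyz":[0,0,0.002],"angular":[0,0,0]},
    {"xyz":[0,0,0.003],"angular":[0,0,0]},
    {"xyz":[0,0,0.003],"angular":[0,0,0]},
  ],
)

```text
clock: 7.3
position: [0.4297, 0.1784, 0.0901]
ee_rot: [0.139, 0.99, -0.0, -0.0]
ft_force: [0.1, -0.1, -1.2]
grip_width: 0.153
grasp_force: 59.1
```

Request:
carry_out(
  motion=[
    {"xyz":[0,0,0.0005],"angular":[0,0,0]},
    {"xyz":[0,0,0.001],"angular":[0,0,0]},
    {"xyz":[0,0,0.001],"angular":[0,0,0]},
    {"xyz":[0,0,0.001],"angular":[0,0,0]},
  ],
)

```text
clock: 7.7
position: [0.4298, 0.1784, 0.0893]
ee_rot: [0.139, 0.99, -0.0, 0.0]
ft_force: [0.3, 0.1, -2.7]
grip_width: 0.151
grasp_force: 59.1
```

Request:
carry_out(
  motion=[
    {"xyz":[0,0,0.0005],"angular":[0,0,0]},
    {"xyz":[0,0,0.001],"angular":[0,0,0]},
    {"xyz":[0,0,0.001],"angular":[0,0,0]},
    {"xyz":[0,0,0.001],"angular":[0,0,0]},
  ],
)

```text
clock: 8.1
position: [0.4299, 0.1785, 0.0885]
ee_rot: [0.139, 0.99, -0.0, 0.0]
ft_force: [-0.8, -1.7, 2.2]
grip_width: 0.152
grasp_force: 59.6
```

```bash
python3 - <<'E'
from h import *; from workcell import *
go(get_obs(),[.43,.1775,.088],74)
E
```

```text
cur [0.4299 0.1785 0.0885] yawy 74.0 shift [-0.0004 -0.0009  0.0005] rot [-0.  0.  0.] f [-0.8 -1.7  2.2] m [-0.08  0.26  0.04] grip 0.152 59.6 q7 0.62 t 8.1
```

Request:
carry_out(
  motion=[
    {"xyz":[0,0,0.0005],"angular":[0,0,0]},
    {"xyz":[0,0,0.001],"angular":[0,0,0]},
    {"xyz":[0,0,0.001],"angular":[0,0,0]},
  ],
  grip_force=110,
)

```text
clock: 8.4
position: [0.43, 0.1785, 0.0877]
ee_rot: [0.139, 0.99, -0.0, 0.0]
ft_force: [-4.0, -0.6, 8.6]
grip_width: 0.144
grasp_force: 108.9
```

```bash
python3 - <<'E'
from h import *; from workcell import *
go(get_obs(),[.43,.1775,.088],74)
E
```

```text
cur [0.43   0.1785 0.0877] yawy 74.0 shift [-0.0003 -0.001  -0.0003] rot [-0.  0.  0.] f [-4.  -0.6  8.6] m [-0.4   0.73  0.07] grip 0.144 108.9 q7 0.62 t 8.4
```

Request:
carry_out(
  motion=[
    {"xyz":[0,-0.0002,-0.0003],"angular":[0,0,4]},
    {"xyz":[0,-0.0003,-0.0005],"angular":[0,0,8]},
    {"xyz":[0.0001,-0.0005,-0.0005],"angular":[0,0,12]},
    {"xyz":[0.0001,-0.0007,-0.0005],"angular":[0,0,16]},
    {"xyz":[0.0002,-0.0009,-0.0005],"angular":[0,0,20]},
    {"xyz":[0.0002,-0.0009,-0.0005],"angular":[0,0,20]},
  ],
)

```text
clock: 9.0
position: [0.4293, 0.1779, 0.0881]
ee_rot: [0.31, 0.951, 0.0, 0.0]
ft_force: [-2.9, 0.5, 6.8]
grip_width: 0.142
grasp_force: 108.6
```

```bash
python3 - <<'E'
from h import *; from workcell import *
go(get_obs(),[.43,.1775,.088],54)
E
```

```text
cur [0.4293 0.1779 0.0881] yawy 53.9 shift [-0.0009  0.0001  0.0001] rot [ 0.   0.  -0.1] f [-2.9  0.5  6.8] m [-0.1   0.69  0.  ] grip 0.142 108.6 q7 0.29 t 9.0
```

Request:
carry_out(
  motion=[
    {"xyz":[0,-0.0002,0],"angular":[0,0,5]},
    {"xyz":[0,-0.0004,0],"angular":[0,0,10]},
    {"xyz":[0.0001,-0.0006,0],"angular":[0,0,15]},
    {"xyz":[0.0002,-0.0009,0],"angular":[0,0,20]},
    {"xyz":[0.0003,-0.0011,0],"angular":[0,0,25]},
    {"xyz":[0.0003,-0.0013,0],"angular":[0,0,30]},
    {"xyz":[0.0003,-0.0013,0],"angular":[0,0,30]},
  ],
)

```text
clock: 9.7
position: [0.429, 0.1778, 0.0884]
ee_rot: [0.545, 0.839, 0.001, 0.0]
ft_force: [2.3, 3.7, 2.2]
grip_width: 0.144
grasp_force: 108.2
```

```bash
python3 - <<'E'
from h import *; from workcell import *
go(get_obs(),[.43,.1775,.088],24)
c=camera("scene"); u,v=proj(c,[.45,.17,.06]).astype(int)
a=load("scene0.npy")
f=lambda c:cv2.resize(cv2.convertScaleAbs(c["img"][v-40:v+60,u-50:u+50,::-1],alpha=2),(400,400),interpolation=cv2.INTER_CUBIC)
cv2.imwrite("pics/turn.png",np.hstack([f(a),f(c)]))
E
```

```text
cur [0.429  0.1778 0.0884] yawy 24.0 shift [-0.0007  0.0008  0.0004] rot [ 0.1 -0.  -0. ] f [2.3 3.7 2.2] m [ 0.91 -0.16 -0.01] grip 0.144 108.2 q7 -0.21 t 9.7
```

View pics/turn.png

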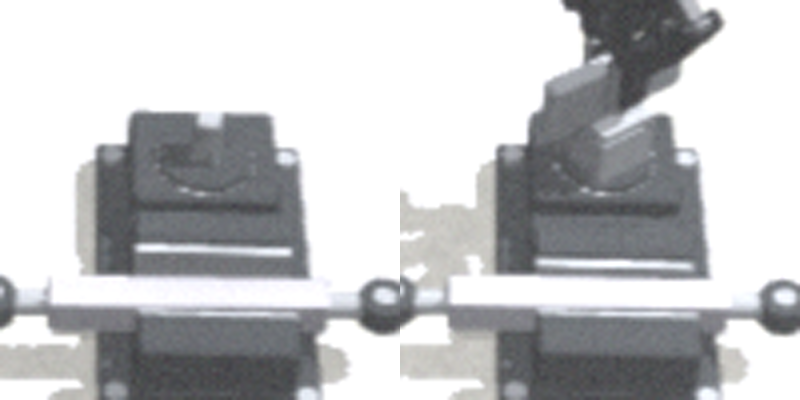

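The picture shows the jaw stripe moved from row 248 to row 264, about 10 mm of travel, with the key seated on the collar. I keep turning.

Request:
carry_out(
  motion=[
    {"xyz":[0,-0.0002,0.0003],"angular":[0,0,5]},
    {"xyz":[0,-0.0004,0.0005],"angular":[0,0,10]},
    {"xyz":[0.0001,-0.0006,0.0005],"angular":[0,0,15]},
    {"xyz":[0.0002,-0.0009,0.0005],"angular":[0,0,20]},
    {"xyz":[0.0002,-0.001,0.0005],"angular":[0,0,24]},
    {"xyz":[0.0002,-0.001,0.0005],"angular":[0,0,24]},
  ],
)

```text
clock: 10.35
position: [0.4288, 0.1778, 0.0882]
ee_rot: [0.707, 0.707, 0.002, 0.001]
ft_force: [3.7, 4.7, 4.3]
grip_width: 0.145
grasp_force: 108.4
```

```bash
python3 - <<'E'
from h import *; from workcell import *
o=get_obs();go(o,[.43,.1775,.088],0);print(np.round(o["tau"],2))
E
```

```text
cur [0.4288 0.1778 0.0882] yawy 0.1 shift [-0.0003  0.0012  0.0003] rot [ 0.2 -0.1  0.1] f [3.7 4.7 4.3] m [ 1.16 -0.81 -0.04] grip 0.145 108.4 q7 -0.61 t 10.35
[  1.31 -35.97  -2.52 -28.33   0.57   1.98  -1.15]
```

Request:
carry_out(
  motion=[
    {"xyz":[0.0003,0.0003,0],"angular":[0,0,3]},
    {"xyz":[0.0003,0.0002,0],"angular":[0,0,6]},
    {"xyz":[0.0003,0.0002,0],"angular":[0,0,6]},
  ],
)

```text
clock: 10.65
position: [0.4288, 0.1778, 0.0882]
ee_rot: [0.743, 0.67, 0.002, 0.0]
ft_force: [2.5, 3.1, 4.5]
grip_width: 0.137
grasp_force: 108.5
```

```bash
python3 - <<'E'
from h import *; from workcell import *
o=get_obs();go(o,[.43,.1775,.088],-6);print(np.round(o["tau"],2))
E
```

```text
cur [0.4288 0.1778 0.0882] yawy -5.9 shift [-0.0002  0.0012  0.0002] rot [ 0.2 -0.1  0.1] f [2.5 3.1 4.5] m [ 0.91 -0.65  0.02] grip 0.137 108.5 q7 -0.72 t 10.65
[  1.14 -35.96  -2.68 -28.68   0.48   1.62  -0.87]
```

Request:
carry_out(
  motion=[
    {"xyz":[0,0,0],"angular":[0,0,2]},
    {"xyz":[0,0,0],"angular":[0,0,4]},
    {"xyz":[0,0,0],"angular":[0,0,4]},
  ],
)

```text
clock: 10.95
position: [0.4289, 0.1778, 0.0882]
ee_rot: [0.765, 0.644, 0.002, 0.0]
ft_force: [3.2, 4.3, 4.2]
grip_width: 0.147
grasp_force: 108.5
```

```bash
python3 - <<'E'
from h import *; from workcell import *
o=get_obs();go(o,[.43,.1775,.088],-10);print(np.round(o["tau"],2))
E
```

```text
cur [0.4289 0.1778 0.0882] yawy -9.9 shift [-0.0001  0.0012  0.0002] rot [ 0.2 -0.1  0.1] f [3.2 4.3 4.2] m [ 1.   -0.63  0.03] grip 0.147 108.5 q7 -0.78 t 10.95
[  1.22 -36.05  -2.59 -28.68   0.48   1.63  -0.62]
```

Request:
carry_out(
  motion=[
    {"xyz":[0,0,0],"angular":[0,0,2]},
    {"xyz":[0,0,0],"angular":[0,0,4]},
    {"xyz":[0,0,0],"angular":[0,0,4]},
  ],
)

```text
clock: 11.25
position: [0.4289, 0.1779, 0.0882]
ee_rot: [0.787, 0.617, 0.002, 0.0]
ft_force: [2.9, 3.4, 5.5]
grip_width: 0.141
grasp_force: 108.6
```

```bash
python3 - <<'E'
from h import *; from workcell import *
o=get_obs();go(o,[.43,.1775,.088],-14);print(np.round(o["tau"],2))
E
```

```text
cur [0.4289 0.1779 0.0882] yawy -13.8 shift [-0.0001  0.0012  0.0002] rot [ 0.2 -0.1  0.2] f [2.9 3.4 5.5] m [ 0.9  -0.72  0.54] grip 0.141 108.6 q7 -0.85 t 11.25
[  1.62 -36.11  -2.16 -28.67   0.14   1.68  -1.11]
```

Request:
carry_out(
  motion=[
    {"xyz":[0,0,0],"angular":[0,0,2]},
    {"xyz":[0,0,0],"angular":[0,0,4]},
    {"xyz":[0,0,0],"angular":[0,0,4]},
  ],
)

```text
clock: 11.55
position: [0.4289, 0.1779, 0.0882]
ee_rot: [0.808, 0.59, 0.002, 0.001]
ft_force: [3.2, 3.6, 4.4]
grip_width: 0.14
grasp_force: 109.5
```

```bash
python3 - <<'E'
from h import *; from workcell import *
o=get_obs();go(o,[.43,.1775,.088],-18);print(np.round(o["tau"],2))
E
```

```text
cur [0.4289 0.1779 0.0882] yawy -17.7 shift [-0.      0.0012  0.0002] rot [ 0.2 -0.1  0.3] f [3.2 3.6 4.4] m [ 0.87 -0.86  1.2 ] grip 0.14 109.5 q7 -0.92 t 11.55
[  2.05 -36.06  -1.68 -28.43  -0.33   1.84  -1.75]
```

Request:
carry_out(
  motion=[
    {"xyz":[0,0,0],"angular":[0,0,2]},
    {"xyz":[0,0,0],"angular":[0,0,4]},
    {"xyz":[0,0,0],"angular":[0,0,4]},
  ],
)

```text
clock: 11.85
position: [0.4289, 0.1779, 0.0882]
ee_rot: [0.827, 0.562, 0.002, 0.001]
ft_force: [4.0, 3.0, 4.4]
grip_width: 0.147
grasp_force: 113.7
```

```bash
python3 - <<'E'
from h import *; from workcell import *
o=get_obs();go(o,[.43,.1775,.088],-22);print(np.round(o["tau"],2))
c=camera("scene"); u,v=proj(c,[.45,.17,.06]).astype(int)
f=lambda c:cv2.resize(cv2.convertScaleAbs(c["img"][v-40:v+60,u-50:u+50,::-1],alpha=1.6),(500,500),interpolation=cv2.INTER_CUBIC)
cv2.imwrite("pics/tight.png",f(c))
E
```

```text
cur [0.4289 0.1779 0.0882] yawy -21.7 shift [0.     0.0012 0.0002] rot [ 0.2 -0.1  0.3] f [4.  3.  4.4] m [ 0.82 -0.83  1.95] grip 0.147 113.7 q7 -0.99 t 11.85
[  2.55 -36.04  -1.14 -28.52  -0.87   1.76  -2.47]
```

View pics/tight.png

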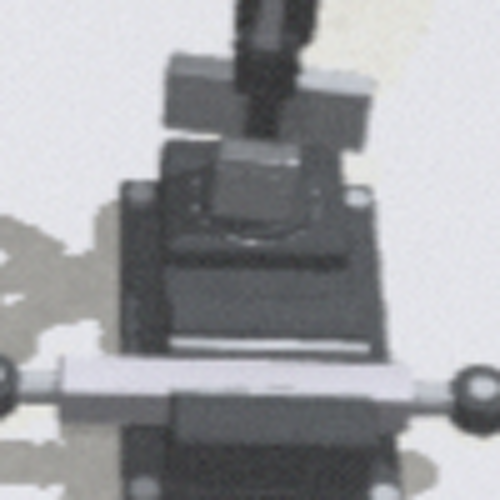

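The jaw stripe now sits against the link at about (270,345), and the link is pushed onto the fixed jaw. The moment climbed steadily to about 2 N m, so the link is gripped. I let go and retract.

Request:
carry_out(
  motion=[
    {"xyz":[0,0,0],"angular":[0,0,0]},
    {"xyz":[0,0,0],"angular":[0,0,0]},
    {"xyz":[0,0,0],"angular":[0,0,0]},
    {"xyz":[0,0,0],"angular":[0,0,0]},
    {"xyz":[0,0,0],"angular":[0,0,0]},
    {"xyz":[0,0,0],"angular":[0,0,0]},
  ],
  hand=0.7,
)

```text
clock: 12.5
position: [0.4274, 0.1767, 0.0872]
ee_rot: [0.829, 0.559, -0.0, 0.0]
ft_force: [0.7, 0.3, 0.8]
grip_width: 0.702
grasp_force: 0.0
```

Request:
carry_out(
  motion=[
    {"xyz":[0,0,-0.01],"angular":[0,0,0]},
    {"xyz":[0,0,-0.03],"angular":[0,0,0]},
    {"xyz":[0,0,-0.06],"angular":[0,0,0]},
    {"xyz":[0,0,-0.1],"angular":[0,0,0]},
    {"xyz":[0,0,-0.14],"angular":[0,0,0]},
    {"xyz":[0,0,-0.16],"angular":[0,0,0]},
    {"xyz":[0,0,-0.16],"angular":[0,0,0]},
  ],
)

```text
clock: 13.2
position: [0.4287, 0.1776, 0.251]
ee_rot: [0.829, 0.559, 0.003, 0.001]
ft_force: [0.2, 0.7, -0.5]
grip_width: 0.702
grasp_force: 0.0
```

```bash
python3 - <<'E'
from h import *; from workcell import *
o=get_obs();go(o,[.43,.1775,.088],-22)
c=camera("scene"); u,v=proj(c,[.45,.17,.06]).astype(int)
f=lambda c:cv2.resize(cv2.convertScaleAbs(c["img"][v-40:v+60,u-50:u+50,::-1],alpha=1.6),(500,500),interpolation=cv2.INTER_CUBIC)
cv2.imwrite("pics/rel.png",f(c))
E
```

```text
cur [0.4287 0.1776 0.251 ] yawy -22.0 shift [-0.0002  0.0004  0.163 ] rot [ 0.3 -0.2  0. ] f [ 0.2  0.7 -0.5] m [-0.03  0.   -0.01] grip 0.702 0.0 q7 -0.86 t 13.2
```

View pics/rel.png

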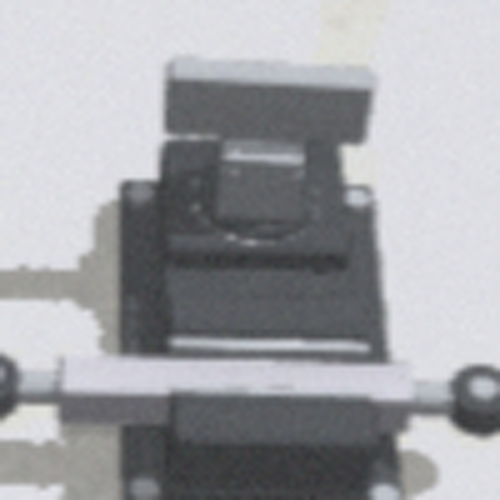

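The key is still seated on the collar and the jaw stripe hasn't moved from row 345. The gripper is well clear, so I hand in.

```bash
python3 -c "
from workcell import *
print(hand_in())"
```

```text
the job is handed in; nothing more can be done
None
```

The link is clamped between both jaws and the job is handed in. The key went fully down with about 11 N, was turned clockwise to about 2 N m, and stays on the spindle with the gripper clear. The hand-in returned no verdict.

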